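# Find the solid valve plug by weight and hold it over the valve

## Robot

A 7-joint arm with a two-finger parallel gripper is mounted at the origin on the work surface. World frame = base frame: x ahead of the robot, y to its left, z up, the work surface at z = 0. Lengths are in m, angles in rad, forces in N, time in s.
With the tool pointing down it reaches from about 0.4 to 0.9 m from the base axis. Payload 5.5 kg.
Tool frame: the origin (TCP) lies between the finger pads; the fingertips stand 22 mm ahead of it and the grasp point (between the pads) lies 3 mm ahead of it; z points along the fingers, y is the line along which they close (so a half turn about z gives the same grasp; the last joint's range is limited). The gripper opens to 85 mm and grips with 20 to 120 N. Pads are 22 mm wide; open, the fingers measure 114 mm over their backs; the gripper's body (76 mm by 85 mm) begins 54 mm behind the grasp point. The pads swing forward as they close: fully open they stand 13 mm farther back than shut.
Start: joints at [-1.066, 0.501, -0.427, 1.55, 0.221, 1.138, -0.21], TCP at [0.156, 0.631, 0.253] pointing down, gripper open.
Joint ranges: [-2.88, 2.88], [-0.31, 2.03], [-1.54, 1.56], [0.2, 2.42], [-1.41, 4.55], [0.19, 2.02], [-2.57, 2.57]. Speed limits (rad/s): [2.57, 2.57, 3.14, 3.14, 3.14, 3.14, 3.14].

## Interface

Orientations are given as a 3x3 rotation matrix whose columns are the frame's x, y, z axes.
In Python, from bench import readout, grab_frame, get_calibration, manip gives the robot as it stands.
- The arm moves only by the tool drive_tool, never from a script. Its argument "deltas" is a list of rows, each a list of 7 numbers: the shift along the tool's x, y, z in mm, then the turn, a rotation vector about the tool's x, y, z in degrees, then the finger opening in mm, from 0 to 85.4. In form: [[dx, dy, dz, ax, ay, az, hand], ...]. A call has exactly 5 rows; each row shifts and turns the commanded pose from where the row before left it, along the tool's axes as they then stand; what a row does not reach is not made up. A row lasts 1/10 s, in which the tool goes at most 50 mm and 8.59 degrees, less where a joint would pass 70% of its speed; a pose out of reach is approached as far as the arm can. A call with a gripper value outside its range is refused whole. The fingers move at their own pace and stop on an object; "grip_force" is the grip in N (left out, the last holds). Time passes only in rows, so rows that do not move let the fingers close, or fill a call up. It gives the time, the measured TCP pose, the force, the opening and the grip force at its end, in the units of the state.
- readout.get_state(): the state, without advancing time (a new reading comes with each control period).
- grab_frame(name): name is "scene" or "top" or "wrist"; returns the picture (420x560x3 uint8, red, green, blue); there is no depth.
- get_calibration(name): a dict with "K" (3x3 intrinsics, pixels), "origin" and "orientation" of the camera in the world; the wrist camera has in their place "mount" (4x4, takes a point from camera to tool coordinates, whose origin is the TCP and whose axes are the flange's). Camera axes: x right, y down, z forward; pixel columns grow to the right and rows downward; lengths in m; the calibration is good to about 2 mm. The wrist camera is an equidistant fisheye: a pixel r from the principal point sees the ray r / f radians off the axis. A picture is of the moment at which its call begins: read the wrist's pose just before it. get_calibration takes no time and is no camera call.
- manip.job_done(): hands the job in; it is judged then, once.
The state is a dict: "t": time; "joint_pos": joint angles; "joint_vel": joint speeds; "tau": joint torques, N m; "eef_pos": TCP position; "tool_rot": TCP orientation; "wrist_force": force on the tool from outside, world axes, zero at the start; "torque": the same for the moment, N m; "finger_gap": finger opening in m; "gripper_force": force on a finger pad.
Only numpy, scipy, OpenCV 4.12 (cv2) and the standard library are available. Lean on these libraries where they do the work, as an engineer would, in place of code of your own. Each camera call takes 0.05 s, during which the arm holds its last target. There are 200 camera calls.

## Task

The two steel valve plugs in the parts tray look alike, but one is hollow: lift each in turn clear of the tray to feel which is heavier, and leave the lighter one standing in the tray. Hold the heavier one upright and centred over the open mouth of the blue valve body, its underside about 5 cm above the mouth, and finish while still holding it there. Leave everything else on the bench where it is.

Things in the scene. Friction and masses are not known exactly. Their poses are not given: they have to be found in the camera images.
- plug_a_mid (a point): one of two plain steel check-valve plugs, alike to look at (one is hollow; closed, so it cannot be seen): lighter 0.31 to 0.37 kg, heavier 0.55 to 0.61 kg; either may be in either bay. Round, upright: foot 47 across and 28 high, above it a neck 30 across and 42 long; 70 high in all. Point on the axis, 35 above its underside; z up its axis. Grip the neck from above, about 17 over this point.
- plug_b_mid (a point): one of two plain steel check-valve plugs, alike to look at (one is hollow; closed, so it cannot be seen): lighter 0.31 to 0.37 kg, heavier 0.55 to 0.61 kg; either may be in either bay. Round, upright: foot 47 across and 28 high, above it a neck 30 across and 42 long; 70 high in all. Point on the axis, 35 above its underside; z up its axis. Grip the neck from above, about 17 over this point.
- plug_a: the same plug as plug_a_mid, origin at the centre of its underside
- plug_b: the same plug as plug_b_mid, origin at the centre of its underside
- tray: shallow plywood parts tray fixed to the bench, 150 (its x) by 240 (its y), rim 18 high all round, walls 5 thick, floor top 5 above the bench, one dividing wall across its middle making two bays side by side along its y, 112 wide each; each bay holds one plug. Origin under its centre on the bench.
- valve: blue cast valve body fixed to the bench: upright and round, flanges 140 in diameter at the bottom and 136 at the top, 102 high, with an open upright bore 68 wide and about 70 deep in its top, and a side port reaching 101 out along its x. Origin under its centre on the bench.
- mouth (a point): centre of the valve body's open mouth, level with its top face, 102 above the bench
- bolt: bystander: a black steel bolt standing on its head, 68 high, head 32 across, between tray and valve; origin under its centre; to be left alone
- bearing: bystander: a small steel ring, 38 across and 14 high, lying flat, between tray and valve, on the robot's side; origin under its centre; to be left alone
- carton: bystander: a small cardboard carton, 60 x 34 x 38, between tray and valve; origin under its centre; to be left alone
- spanner: bystander: a steel spanner lying flat, origin near the middle of its length, beyond the tray and valve; to be left alone
- tin: bystander: a grey tin with a white lid, 66 across and 110 high, beyond the tray and valve; origin under its centre; to be left alone
- cover: bystander: a blue blank flange with a boss but no hole, 100 across, 34 high in all, beyond the tray and valve; origin under its centre; to be left alone
- offcut: bystander: a dark steel bar offcut, 44 across, 35 high, at the robot's right; origin under its centre; to be left alone
- driver: bystander: a yellow-handled screwdriver, lying, at the robot's left; origin on its axis; to be left alone
Things that resemble listed ones, but are neither listed nor needed, are in the scene too. Leave any pink or purple look-alike of the plug_b alone.

How it is judged:
By the outcome, as a careful person would: the job done as asked, in the order asked, and still so for the second after the job is handed in, while the arm keeps its last pose, push and grip.
It also fails if it takes over 64 s, if anything falls off the work surface, if the arm or the gripper's body presses on something with over 40 N, if the wrist force passes 120 N, or if a joint passes its speed limit or range.

## Working session

There is one attempt and no reset: what is moved stays moved. The work goes in short steps, Python scripts to look and compute and a tool call to move; the robot and the scene stay as the last step left them, time stands still between calls to the robot, and variables do not carry over. Pictures are saved under pics/ and viewed, at most 10 in all, crops included, and the job is handed in when it is done.

Besides the shell and the picture viewer there is one more tool, called after "Request:" as a command line: name --pt "numbers of a row" for each row, then --argument value for the rest. drive_tool: Moves the arm, as the interface text tells. Its arguments: {"type":"object","properties":{"deltas":{"type":"array"},"grip_force":{"type":"number"}},"required":["deltas"]}

```bash
mkdir -p pics; ls
python3 - <<'E'
from bench import readout, grab_frame, get_calibration
import cv2,numpy as np
np.set_printoptions(precision=4,suppress=True)
s=readout.get_state();print(s)
for n in("top","scene","wrist"):
    print(n,get_calibration(n))
    if n!="wrist": cv2.imwrite(f"pics/{n}0.png",grab_frame(n)[...,::-1])
E
```

```text
pics
{'t': 0.0, 'joint_pos': array([-1.0658,  0.5019, -0.4268,  1.5514,  0.2208,  1.1383, -0.2103]), 'joint_vel': array([ 0.0008, -0.0001, -0.0005, -0.0009, -0.0008, -0.0018,  0.0005]), 'tau': array([ -0.0004, -56.9521,  -5.8158, -28.0939,   0.0108,   0.012 ,
        -0.    ]), 'eef_pos': array([0.1555, 0.6305, 0.2523]), 'tool_rot': array([[-0.9709,  0.2394, -0.0005],
       [ 0.2394,  0.9709, -0.0019],
       [ 0.0001, -0.0019, -1.    ]]), 'wrist_force': array([-0.2444, -0.2713,  0.6264]), 'torque': array([-0.039 , -0.0025,  0.0624]), 'gripper_force': 0.0, 'finger_gap': 0.08544793959550648}
top {'K': array([[448.8265,   0.    , 270.6146],
       [  0.    , 448.8265, 212.1806],
       [  0.    ,   0.    ,   1.    ]]), 'origin': array([0.4848, 0.0203, 1.3533]), 'orientation': array([[ 0.0095, -0.996 ,  0.0888],
       [-0.9998, -0.0109, -0.0148],
       [ 0.0157, -0.0887, -0.9959]])}
scene {'K': array([[544.3026,   0.    , 279.1545],
       [  0.    , 544.3026, 205.4963],
       [  0.    ,   0.    ,   1.    ]]), 'origin': array([1.6943, 0.4714, 1.2691]), 'orientation': array([[-0.3742,  0.6522, -0.6593],
       [ 0.9274,  0.2602, -0.2689],
       [-0.0038, -0.712 , -0.7022]])}
wrist {'K': array([[325.1923,   0.    , 281.0173],
       [  0.    , 325.1923, 211.7401],
       [  0.    ,   0.    ,   1.    ]]), 'mount': array([[ 0.0008, -0.9552, -0.2959,  0.0748],
       [ 1.    ,  0.001 , -0.0005, -0.0006],
       [ 0.0007, -0.2959,  0.9552, -0.1208],
       [ 0.    ,  0.    ,  0.    ,  1.    ]])}
```

View pics/top0.png

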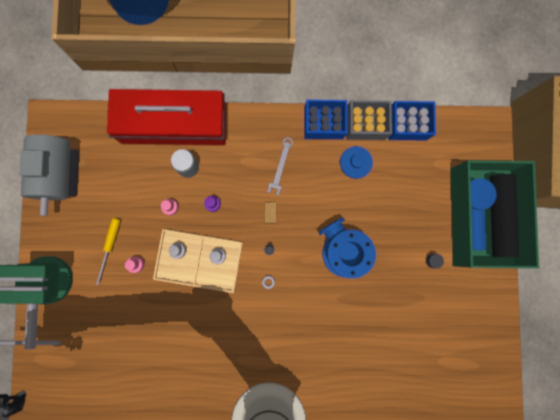

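View pics/scene0.png

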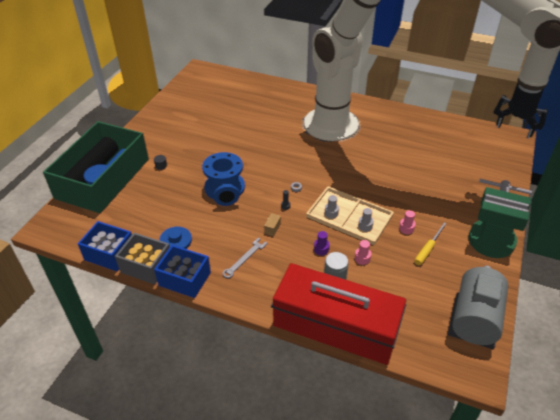

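The top view shows the tray with two grey plugs at (177,250) and (217,256), and the valve at about (350,252). Look-alikes are pink (169,206), pink (133,265) and purple (212,203), all outside the tray. The targets are the two grey ones in the tray. I'll check this in a close crop.

```bash
cat > h.py <<'E'
from bench import readout, grab_frame, get_calibration
import cv2,numpy as np
np.set_printoptions(precision=4,suppress=True)
def ray(c,u,v):
    k=get_calibration(c); R=np.array(k['orientation'])
    return np.array(k['origin']),R@np.linalg.solve(k['K'],[u,v,1.])
def onplane(c,u,v,z):
    o,d=ray(c,u,v); return o+d*(z-o[2])/d[2]
def tri(a,b):
    (o1,d1),(o2,d2)=ray(*a),ray(*b)
    t=np.linalg.lstsq(np.c_[d1,-d2],o2-o1,rcond=None)[0]
    p,q=o1+t[0]*d1,o2+t[1]*d2; return (p+q)/2,np.linalg.norm(p-q)
def proj(c,P):
    k=get_calibration(c);q=k['K']@(np.array(k['orientation']).T@(np.array(P)-k['origin']));return q[:2]/q[2]
E
python3 - <<'E'
from h import *
def blobs(m,lo):
    n,l,st,ce=cv2.connectedComponentsWithStats(m.astype(np.uint8)*255)
    return [(st[i],ce[i]) for i in range(1,n) if st[i][4]>lo]
T=cv2.imread("pics/top0.png");S=cv2.imread("pics/scene0.png")
for n,im,(x0,y0,x1,y1) in(("top",T,(155,230,242,292)),("scene",S,(305,185,395,240))):
    h=cv2.cvtColor(im,cv2.COLOR_BGR2HSV)[y0:y1,x0:x1]
    for st,ce in blobs(h[...,1]<70,15): print(n,"grey",st+[x0,y0,0,0,0],ce+[x0,y0],onplane(n,*(ce+[x0,y0]),.04))
for n,im,(x0,y0,x1,y1) in(("top",T,(315,215,385,285)),("scene",S,(195,145,255,210))):
    h=cv2.cvtColor(im,cv2.COLOR_BGR2HSV)[y0:y1,x0:x1]
    for st,ce in blobs((h[...,0]>100)&(h[...,0]<125)&(h[...,1]>120),100): print(n,"blue",st+[x0,y0,0,0,0],ce+[x0,y0])
a=cv2.resize(T[225:297,150:246],None,fx=4,fy=4,interpolation=cv2.INTER_CUBIC)
b=cv2.resize(T[212:284,312:388],None,fx=4,fy=4,interpolation=cv2.INTER_CUBIC)
c=cv2.resize(S[180:245,300:400],None,fx=4,fy=4,interpolation=cv2.INTER_CUBIC)
d=cv2.resize(S[145:210,190:260],None,fx=4,fy=4,interpolation=cv2.INTER_CUBIC)
M=np.zeros((560,700,3),np.uint8)
M[:288,:384]=a;M[:288,390:390+304]=b;M[295:555,:400]=c;M[295:555,405:685]=d
cv2.imwrite("pics/m1.png",M)
E
```

```text
top grey [169 243  17  16 221] [176.9231 250.3303] [0.4876 0.2721 0.04  ]
top grey [209 248  17  16 216] [217.1111 255.7222] [0.4731 0.1552 0.04  ]
scene grey [325 195  14  23 246] [331.3537 206.9837] [0.4846 0.1587 0.04  ]
scene grey [359 208  15  24 262] [365.8244 220.1641] [0.5004 0.277  0.04  ]
top blue [ 320  218   55   60 2195] [347.1977 250.7189]
scene blue [ 203  153   41   52 1553] [223.0953 176.0328]
```

View pics/m1.png

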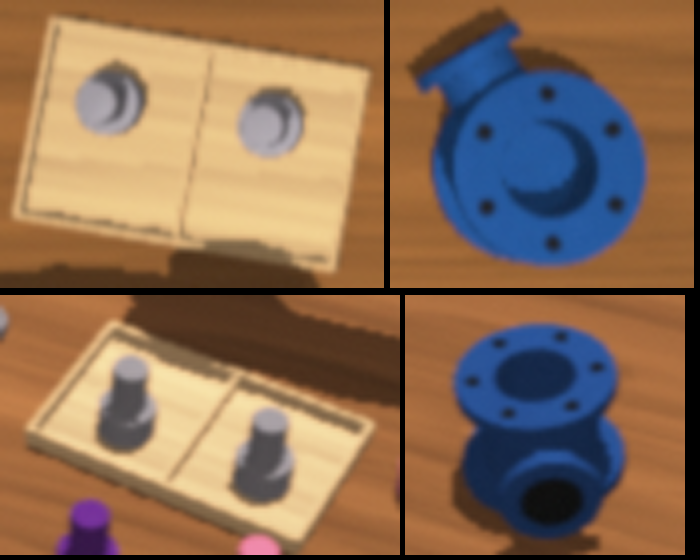

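The crop confirms the two plain grey plugs, one in each bay. In the top view their neck tops are at about (173.5,250) and (214,256). In the scene view they are at about (367,211) and (332.5,198). The valve face has six bolt holes, and their mean is (351.6,253.6) in top and (222,164.4) in scene.

Run:
```python
from h import *
for nm,t,s,z in(("L",(173.4,250.1),(366.6,211.1),.075),("R",(214.1,256.1),(332.4,197.9),.075),("mouth",(351.6,253.6),(222.1,164.4),.102)):
    print(nm,onplane("top",*t,z),onplane("scene",*s,z),tri(("top",*t),("scene",*s)))
# base-foot check: tray corners on z=.018
for c in((163.5,229.5),(242,243),(233.5,292.5),(153.3,279)): print(onplane("top",*c,.018))
s=readout.get_state();R=s['tool_rot'];
```

```text
L [0.4881 0.2754 0.075 ] [0.4959 0.2743 0.075 ] (array([0.4887, 0.2749, 0.0688]), np.float64(0.0036015007530349552))
R [0.4723 0.1601 0.075 ] [0.4789 0.158  0.075 ] (array([0.473 , 0.1586, 0.0701]), np.float64(0.004248522389097615))
mouth [ 0.4831 -0.2248  0.102 ] [ 0.4889 -0.2233  0.102 ] (array([ 0.4832, -0.2262,  0.0965]), np.float64(0.0006654610681249242))
[0.5488 0.3177 0.018 ]
[0.5112 0.0845 0.018 ]
[0.3659 0.1073 0.018 ]
[0.4031 0.3431 0.018 ]
```

Request:
drive_tool --pt "-30 -20 2 0 0 0 85" --pt "-40 -26 3 0 0 0 85" --pt "-40 -26 3 0 0 0 85" --pt "-40 -26 3 0 0 0 85" --pt "-40 -26 3 0 0 0 85"

```text
t: 0.6
eef_pos: [0.3113, 0.4634, 0.2388]
tool_rot: [[-0.971, 0.239, -0.0], [0.239, 0.971, -0.001], [0.0, -0.001, -1.0]]
wrist_force: [0.9, -0.6, 0.5]
finger_gap: 0.085
gripper_force: 0.0
```

Request:
drive_tool --pt "-40 -26 3 0 0 0 85" --pt "-40 -26 3 0 0 0 85" --pt "-40 -26 3 0 0 0 85" --pt "-40 -26 3 0 0 0 85" --pt "-40 -26 3 0 0 0 85"

```text
t: 1.1
eef_pos: [0.4743, 0.2893, 0.224]
tool_rot: [[-0.971, 0.239, -0.0], [0.239, 0.971, -0.0], [0.0, -0.0, -1.0]]
wrist_force: [0.2, 0.3, 0.8]
finger_gap: 0.0852
gripper_force: 0.0
```

```bash
cat >> h.py <<'E'
def wray(u,v,s):
    k=get_calibration("wrist");K=k['K'];M=k['mount']
    x=np.array([u-K[0,2],v-K[1,2]]);r=np.hypot(*x);th=r/K[0,0]
    d=np.r_[x/max(r,1e-9)*np.sin(th),np.cos(th)]
    return s['eef_pos']+s['tool_rot']@M[:3,3], s['tool_rot']@M[:3,:3]@d
def wplane(u,v,s,z):
    o,d=wray(u,v,s);return o+d*(z-o[2])/d[2]
def wproj(P,s):
    k=get_calibration("wrist");K=k['K'];M=k['mount']
    q=M[:3,:3].T@(s['tool_rot'].T@(np.array(P)-s['eef_pos'])-M[:3,3])
    r=np.hypot(q[0],q[1]);return K[:2,2]+q[:2]/r*np.arctan2(r,q[2])*K[0,0]
E
python3 - <<'E'
from h import *
s=readout.get_state();print(s['eef_pos'])
im=grab_frame("wrist")[...,::-1].copy();cv2.imwrite("pics/w1.png",im)
for P in([.489,.275,.075],[.473,.159,.075]): print(wproj(P,s))
import pickle;pickle.dump(s,open("w1.pkl","wb"))
E
```

```text
[0.4743 0.2893 0.224 ]
[269.9735 221.425 ]
[147.2592 233.    ]
```

View pics/w1.png

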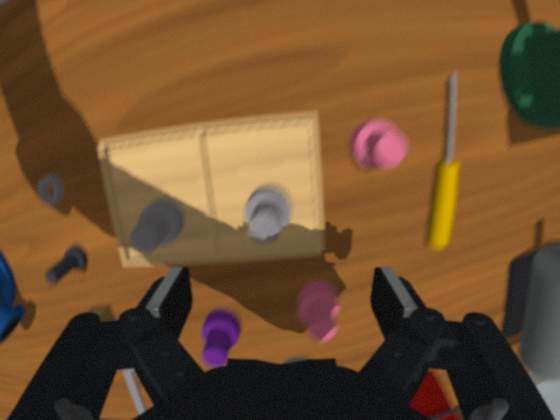

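The wrist view shows the L plug's neck top at about (266,224) and R's at (146,237), within a few pixels of the predictions.

Run:
```python
from h import *
import pickle;s=pickle.load(open("w1.pkl","rb"))
im=cv2.imread("pics/w1.png");R=s['tool_rot']
b=np.zeros((390,800,3),np.uint8)
for i,(x,y) in enumerate(((235,175),(115,190))):
    b[:,i*400:i*400+390]=cv2.resize(im[y:y+65,x:x+65],(390,390),interpolation=cv2.INTER_CUBIC)
cv2.imwrite("pics/w1c.png",b)
for u,v in((266,224),(146,237)):
    p=wplane(u,v,s,.075);print(p, R.T@(p-s['eef_pos'])*1e3)
```

```text
[0.4905 0.271  0.075 ] [-20.0996 -13.903  148.998 ]
[0.4765 0.1561 0.075 ] [ -34.0275 -128.7878  149.0231]
```

View pics/w1c.png

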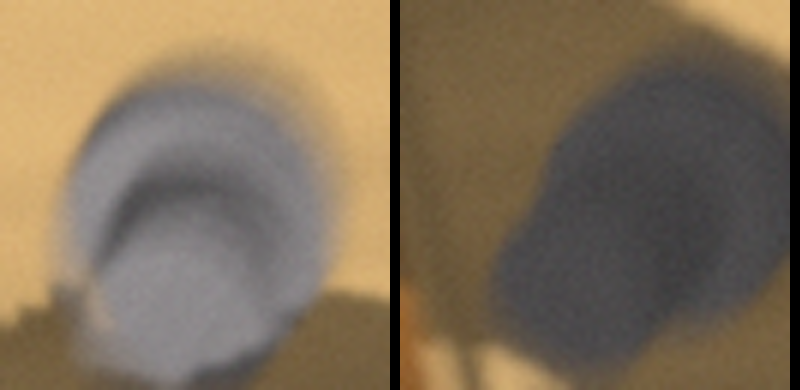

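Request:
drive_tool --pt "-10 -6 20 0 0 0 85" --pt "-9 -7 35 0 0 0 85" --pt "0 0 40 0 0 0 85" --pt "0 0 38 0 0 0 85" --pt "0 0 29 0 0 0 85"

```text
t: 1.65
eef_pos: [0.4875, 0.2732, 0.0598]
tool_rot: [[-0.971, 0.24, -0.002], [0.24, 0.971, -0.001], [0.002, -0.002, -1.0]]
wrist_force: [0.0, 0.7, -0.2]
finger_gap: 0.0851
gripper_force: 0.0
```

Request:
drive_tool --pt "0 0 0 0 0 0 20" --pt "0 0 0 0 0 0 20" --pt "0 0 0 0 0 0 20" --pt "0 0 0 0 0 0 20" --pt "0 0 0 0 0 0 20" --grip_force 50

```text
t: 2.15
eef_pos: [0.4901, 0.2747, 0.0644]
tool_rot: [[-0.971, 0.24, 0.003], [0.24, 0.971, 0.002], [-0.003, 0.002, -1.0]]
wrist_force: [-0.6, -0.8, 7.1]
finger_gap: 0.0287
gripper_force: 49.3
```

Request:
drive_tool --pt "0 0 0 0 0 0 20" --pt "0 0 0 0 0 0 20" --pt "0 0 0 0 0 0 20" --pt "0 0 0 0 0 0 20" --pt "0 0 0 0 0 0 20"

```text
t: 2.65
eef_pos: [0.4901, 0.2747, 0.0644]
tool_rot: [[-0.971, 0.24, 0.003], [0.24, 0.971, 0.002], [-0.003, 0.002, -1.0]]
wrist_force: [-1.3, -0.8, 7.2]
finger_gap: 0.0289
gripper_force: 49.3
```

Run:
```python
from h import *
s=readout.get_state();print(s['eef_pos'],s['wrist_force'],s['torque'],s['finger_gap'])
cv2.imwrite("pics/w2.png",grab_frame("wrist")[...,::-1])
```

```text
[0.4901 0.2747 0.0644] [-1.3022 -0.8487  7.1805] [-0.0536  0.2282  0.0177] 0.028856386732006637
```

View pics/w2.png

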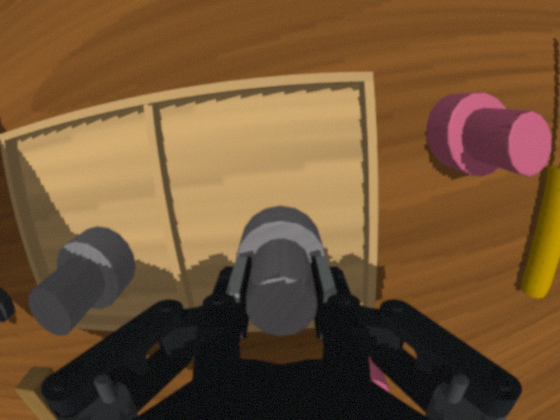

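The neck is held between the pads, with its top at about (283,300). The upward 7 N fits the tips or pads bearing lightly on the plug. Next I'll lift and weigh.

Request:
drive_tool --pt "0 0 -5 0 0 0 20" --pt "0 0 -20 0 0 0 20" --pt "0 0 -30 0 0 0 20" --pt "0 0 -25 0 0 0 20" --pt "0 0 -10 0 0 0 20"

```text
t: 3.2
eef_pos: [0.4899, 0.2746, 0.155]
tool_rot: [[-0.971, 0.239, 0.003], [0.239, 0.971, 0.002], [-0.003, 0.003, -1.0]]
wrist_force: [1.1, -0.2, -3.1]
finger_gap: 0.0285
gripper_force: 50.0
```

Request:
drive_tool --pt "0 0 0 0 0 0 20" --pt "0 0 0 0 0 0 20" --pt "0 0 0 0 0 0 20" --pt "0 0 0 0 0 0 20" --pt "0 0 0 0 0 0 20"

```text
t: 3.7
eef_pos: [0.4883, 0.2737, 0.1513]
tool_rot: [[-0.971, 0.239, -0.002], [0.239, 0.971, -0.001], [0.001, -0.001, -1.0]]
wrist_force: [0.1, -0.3, -3.8]
finger_gap: 0.0285
gripper_force: 50.0
```

Request:
drive_tool --pt "0 0 0 0 0 0 20" --pt "0 0 0 0 0 0 20" --pt "0 0 0 0 0 0 20" --pt "0 0 0 0 0 0 20" --pt "0 0 0 0 0 0 20"

```text
t: 4.2
eef_pos: [0.4888, 0.274, 0.1524]
tool_rot: [[-0.971, 0.239, 0.0], [0.239, 0.971, 0.0], [-0.0, 0.0, -1.0]]
wrist_force: [-0.8, 0.9, -3.4]
finger_gap: 0.0287
gripper_force: 50.0
```

Run:
```python
from h import *
s=readout.get_state();print(s['eef_pos'],s['wrist_force'],s['torque'],s['finger_gap'])
im=grab_frame("wrist")[...,::-1];cv2.imwrite("pics/w3.png",im)
im=np.hstack([im[100:400,100:420],cv2.resize(grab_frame("scene")[...,::-1][140:240,290:410],(360,300),interpolation=cv2.INTER_CUBIC)])
cv2.imwrite("pics/w3c.png",im)
```

```text
[0.4888 0.274  0.1524] [-0.7641  0.8738 -3.3888] [ 0.0319 -0.0058  0.0423] 0.02871653149512376
```

View pics/w3c.png

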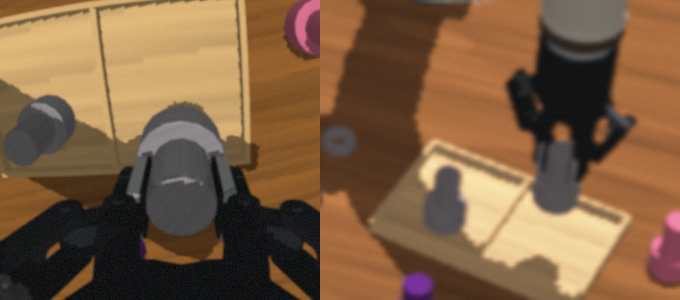

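The plug hangs clear of the tray and upright. The force reads about -3.4 to -3.8 N against a baseline of about +0.5, so it is probably the lighter one. I'll lower it back into its bay.

Request:
drive_tool --pt "0 0 20 0 0 0 20" --pt "0 0 28 0 0 0 20" --pt "0 0 22 0 0 0 20" --pt "0 0 11 0 0 0 20" --pt "0 0 4 0 0 0 20"

```text
t: 4.8
eef_pos: [0.4881, 0.2736, 0.0662]
tool_rot: [[-0.971, 0.239, -0.002], [0.239, 0.971, -0.001], [0.002, -0.001, -1.0]]
wrist_force: [0.2, -0.6, -4.0]
finger_gap: 0.0289
gripper_force: 49.9
```

Request:
drive_tool --pt "0 0 1 0 0 0 20" --pt "0 0 1 0 0 0 20" --pt "0 0 1 0 0 0 20" --pt "0 0 0 0 0 0 20" --pt "0 0 0 0 0 0 20"

```text
t: 5.3
eef_pos: [0.4891, 0.2741, 0.0648]
tool_rot: [[-0.971, 0.24, 0.001], [0.24, 0.971, 0.0], [-0.001, 0.001, -1.0]]
wrist_force: [1.2, 0.1, -2.5]
finger_gap: 0.0287
gripper_force: 49.9
```

Contact is just beginning. I'll press slightly further and then open slowly.

Request:
drive_tool --pt "0 0 1 0 0 0 20" --pt "0 0 0.5 0 0 0 20" --pt "0 0 0 0 0 0 20" --pt "0 0 0 0 0 0 20" --pt "0 0 0 0 0 0 20"

```text
t: 5.8
eef_pos: [0.4892, 0.2741, 0.0645]
tool_rot: [[-0.971, 0.239, 0.001], [0.239, 0.971, 0.0], [-0.001, 0.0, -1.0]]
wrist_force: [-3.4, -2.4, 8.7]
finger_gap: 0.0288
gripper_force: 51.5
```

Request:
drive_tool --pt "0 0 0 0 0 0 35" --pt "0 0 0 0 0 0 45" --pt "0 0 0 0 0 0 60" --pt "0 0 0 0 0 0 80" --pt "0 0 0 0 0 0 80"

```text
t: 6.3
eef_pos: [0.4888, 0.2739, 0.0627]
tool_rot: [[-0.971, 0.239, -0.0], [0.239, 0.971, -0.0], [0.0, -0.0, -1.0]]
wrist_force: [0.5, 0.6, 1.0]
finger_gap: 0.0801
gripper_force: 0.0
```

Request:
drive_tool --pt "0 0 -10 0 0 0 85" --pt "0 0 -25 0 0 0 85" --pt "0 0 -35 0 0 0 85" --pt "0 0 -35 0 0 0 85" --pt "0 0 -20 0 0 0 85"

```text
t: 6.8
eef_pos: [0.4899, 0.2748, 0.1915]
tool_rot: [[-0.971, 0.239, 0.004], [0.239, 0.971, 0.002], [-0.003, 0.003, -1.0]]
wrist_force: [0.3, 0.0, 0.4]
finger_gap: 0.0849
gripper_force: 0.0
```

Request:
drive_tool --pt "-3 -30 0 0 0 0 85" --pt "-3 -35 0 0 0 0 85" --pt "-3 -30 0 0 0 0 85" --pt "-2 -15 0 0 0 0 85" --pt "0 0 0 0 0 0 85"

```text
t: 7.3
eef_pos: [0.4732, 0.1618, 0.1884]
tool_rot: [[-0.97, 0.243, 0.0], [0.243, 0.97, -0.001], [-0.001, -0.001, -1.0]]
wrist_force: [-0.2, -0.3, -0.4]
finger_gap: 0.0853
gripper_force: 0.0
```

Run:
```python
from h import *
s=readout.get_state();print(s['eef_pos'],s['wrist_force'])
im=grab_frame("wrist")[...,::-1].copy();cv2.imwrite("pics/w4.png",im)
t=grab_frame("top")[...,::-1];
for P in([.4905,.2725,.075],[.475,.156,.075]): print(wproj(P,s))
import pickle;pickle.dump(s,open("w4.pkl","wb"))
```

```text
[0.4732 0.1618 0.1884] [-0.2335 -0.2862 -0.412 ]
[422.099  202.3364]
[275.3034 218.429 ]
```

View pics/w4.png

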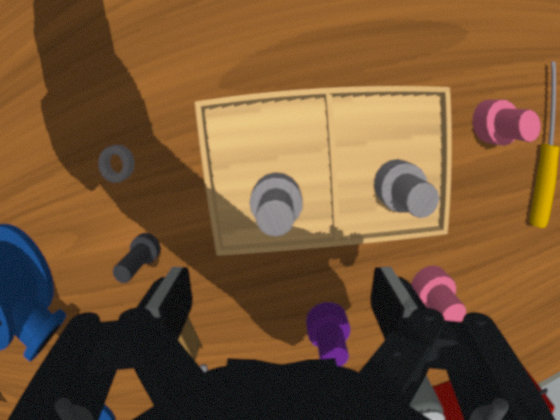

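L stands upright in its bay with its neck top at (424,199). R's neck top is at (276,217), matching the prediction for (0.475, 0.156). Now I'll grasp R.

Request:
drive_tool --pt "-3 -5 15 0 0 0 85" --pt "0 0 35 0 0 0 85" --pt "0 0 40 0 0 0 85" --pt "0 0 25 0 0 0 85" --pt "0 0 9 0 0 0 85"

```text
t: 7.9
eef_pos: [0.473, 0.1603, 0.0613]
tool_rot: [[-0.971, 0.237, -0.004], [0.237, 0.971, -0.0], [0.004, -0.001, -1.0]]
wrist_force: [-0.7, 0.3, 0.4]
finger_gap: 0.085
gripper_force: 0.0
```

Request:
drive_tool --pt "0 0 0 0 0 0 20" --pt "0 0 0 0 0 0 20" --pt "0 0 0 0 0 0 20" --pt "0 0 0 0 0 0 20" --pt "0 0 0 0 0 0 20" --grip_force 60

```text
t: 8.4
eef_pos: [0.4757, 0.1585, 0.0653]
tool_rot: [[-0.971, 0.24, 0.002], [0.24, 0.971, -0.0], [-0.002, 0.0, -1.0]]
wrist_force: [-1.3, -1.9, 7.0]
finger_gap: 0.0285
gripper_force: 58.6
```

Request:
drive_tool --pt "0 0 0 0 0 0 20" --pt "0 0 0 0 0 0 20" --pt "0 0 0 0 0 0 20" --pt "0 0 0 0 0 0 20" --pt "0 0 0 0 0 0 20"

```text
t: 8.9
eef_pos: [0.4757, 0.1585, 0.0653]
tool_rot: [[-0.971, 0.24, 0.002], [0.24, 0.971, -0.0], [-0.002, 0.0, -1.0]]
wrist_force: [-2.2, -1.4, 6.4]
finger_gap: 0.0281
gripper_force: 58.6
```

Request:
drive_tool --pt "0 0 -5 0 0 0 20" --pt "0 0 -20 0 0 0 20" --pt "0 0 -35 0 0 0 20" --pt "0 0 -40 0 0 0 20" --pt "0 0 -30 0 0 0 20"

```text
t: 9.4
eef_pos: [0.4746, 0.1591, 0.1958]
tool_rot: [[-0.971, 0.239, 0.001], [0.239, 0.971, 0.001], [-0.001, 0.001, -1.0]]
wrist_force: [0.9, 0.4, -5.0]
finger_gap: 0.0288
gripper_force: 60.3
```

Request:
drive_tool --pt "0 0 -20 0 0 0 20" --pt "0 0 -5 0 0 0 20" --pt "0 0 0 0 0 0 20" --pt "0 0 0 0 0 0 20" --pt "0 0 0 0 0 0 20"

```text
t: 9.9
eef_pos: [0.4737, 0.1585, 0.2171]
tool_rot: [[-0.971, 0.239, -0.003], [0.239, 0.971, -0.001], [0.003, -0.002, -1.0]]
wrist_force: [1.4, 0.3, -6.0]
finger_gap: 0.0283
gripper_force: 60.3
```

Request:
drive_tool --pt "0 0 0 0 0 0 20" --pt "0 0 0 0 0 0 20" --pt "0 0 0 0 0 0 20" --pt "0 0 0 0 0 0 20" --pt "0 0 0 0 0 0 20"

```text
t: 10.4
eef_pos: [0.4749, 0.159, 0.2188]
tool_rot: [[-0.971, 0.239, -0.0], [0.239, 0.971, 0.0], [0.0, 0.0, -1.0]]
wrist_force: [0.5, 0.1, -4.8]
finger_gap: 0.0286
gripper_force: 60.3
```

Request:
drive_tool --pt "0 0 0 0 0 0 20" --pt "0 0 0 0 0 0 20" --pt "0 0 0 0 0 0 20" --pt "0 0 0 0 0 0 20" --pt "0 0 0 0 0 0 20"

```text
t: 10.9
eef_pos: [0.4749, 0.1589, 0.2188]
tool_rot: [[-0.971, 0.239, 0.0], [0.239, 0.971, 0.0], [-0.0, 0.0, -1.0]]
wrist_force: [-0.0, 0.2, -5.4]
finger_gap: 0.0284
gripper_force: 60.3
```

The readings put R at about 5.3 N and L at about 3.6 N, so R is the heavier plug. I'll carry it toward the valve.

Request:
drive_tool --pt "-4 -15 0 0 0 0 20" --pt "-9 -30 0 0 0 0 20" --pt "-10 -35 0 0 0 0 20" --pt "-10 -35 0 0 0 0 20" --pt "-10 -35 0 0 0 0 20"

```text
t: 11.4
eef_pos: [0.4807, 0.0017, 0.2189]
tool_rot: [[-0.971, 0.239, 0.0], [0.239, 0.971, 0.0], [-0.0, 0.0, -1.0]]
wrist_force: [0.7, 0.3, -5.3]
finger_gap: 0.0288
gripper_force: 60.1
```

Request:
drive_tool --pt "-10 -35 0 0 0 0 20" --pt "-10 -33 0 0 0 0 20" --pt "-6 -20 0 0 0 0 20" --pt "-3 -11 0 0 0 0 20" --pt "0 0 0 0 0 0 20"

```text
t: 11.9
eef_pos: [0.485, -0.1016, 0.2188]
tool_rot: [[-0.97, 0.242, -0.0], [0.242, 0.97, -0.0], [-0.0, -0.0, -1.0]]
wrist_force: [0.0, 0.2, -5.5]
finger_gap: 0.0286
gripper_force: 60.2
```

Request:
drive_tool --pt "0 0 0 0 0 0 20" --pt "0 0 0 0 0 0 20" --pt "0 0 0 0 0 0 20" --pt "0 0 0 0 0 0 20" --pt "0 0 0 0 0 0 20"

```text
t: 12.4
eef_pos: [0.4852, -0.0995, 0.2188]
tool_rot: [[-0.971, 0.239, 0.0], [0.239, 0.971, 0.0], [0.0, 0.0, -1.0]]
wrist_force: [-0.4, -0.4, -5.2]
finger_gap: 0.0285
gripper_force: 60.2
```

Run:
```python
from h import *
s=readout.get_state();print(s['eef_pos'],s['tool_rot'],s['wrist_force'],s['joint_pos'])
im=grab_frame("wrist")[...,::-1].copy();cv2.imwrite("pics/w5.png",im)
R=s['tool_rot']
print("mouth pred",wproj([.485,-.225,.102],s),"necktop pred",wproj(s['eef_pos']+R@[0,0,-.0097],s))
import pickle;pickle.dump(s,open("w5.pkl","wb"))
```

```text
[ 0.4852 -0.0995  0.2188] [[-0.9711  0.2386  0.    ]
 [ 0.2386  0.9711  0.0001]
 [ 0.      0.0001 -1.    ]] [-0.4395 -0.426  -5.2241] [ 0.2306  0.2378 -0.0943  1.9759  0.0276  0.9291  1.4523]
mouth pred [138.6596 246.3084] necktop pred [282.4908 306.7486]
```

View pics/w5.png

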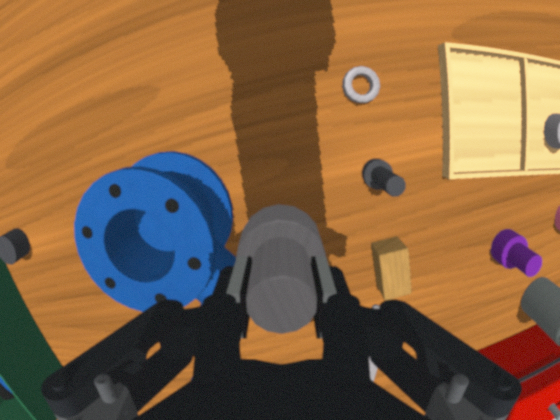

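The bolt holes' mean is (139.7,245.8) against a predicted (138.7,246.3), so the mouth is at (0.485, -0.225) to about 1 mm. The plug is held centrally, with its neck top at about (282,303) against a predicted (282.5,306.7).

Request:
drive_tool --pt "-5 -20 0 0 0 0 20" --pt "-8 -32 0 0 0 0 20" --pt "-8 -33 0 0 0 0 20" --pt "-6 -25 3 0 0 0 20" --pt "-3 -12 3 0 0 0 20"

```text
t: 12.95
eef_pos: [0.4846, -0.229, 0.2128]
tool_rot: [[-0.97, 0.243, 0.0], [0.243, 0.97, -0.002], [-0.001, -0.002, -1.0]]
wrist_force: [-0.1, 0.2, -4.4]
finger_gap: 0.0285
gripper_force: 60.3
```

Request:
drive_tool --pt "0 0 0 0 0 0 20" --pt "0 0 0 0 0 0 20" --pt "0 0 0 0 0 0 20" --pt "0 0 0 0 0 0 20" --pt "0 0 0 0 0 0 20"

```text
t: 13.45
eef_pos: [0.4853, -0.2246, 0.2129]
tool_rot: [[-0.971, 0.238, 0.0], [0.238, 0.971, 0.0], [-0.0, 0.0, -1.0]]
wrist_force: [1.0, 0.2, -6.1]
finger_gap: 0.0285
gripper_force: 60.4
```

Run:
```python
from h import *
s=readout.get_state();print(s['eef_pos'],s['tool_rot'],s['wrist_force'],s['joint_vel'])
a=grab_frame("scene")[...,::-1][90:220,150:290];b=grab_frame("top")[...,::-1][200:300,300:400]
print(proj("scene",[.485,-.225,.152]),proj("scene",[.485,-.225,.222]),proj("scene",[.485,-.225,.102]))
w=grab_frame("wrist")[...,::-1]
M=np.zeros((400,790,3),np.uint8);M[:390,:420]=cv2.resize(a,None,fx=3,fy=3,interpolation=cv2.INTER_CUBIC);M[:300,430:790]=cv2.resize(w[100:400,100:460],(360,300))
cv2.imwrite("pics/f.png",M)
```

```text
[ 0.4853 -0.2246  0.2129] [[-0.9713  0.2378  0.0002]
 [ 0.2378  0.9713  0.0003]
 [-0.0001  0.0003 -1.    ]] [ 0.9929  0.2247 -6.1319] [ 0.0027  0.0009  0.0055 -0.0019  0.0006 -0.0017  0.0034]
[220.9696 151.7812] [219.2227 134.4715] [222.1591 163.5677]
```

View pics/f.png

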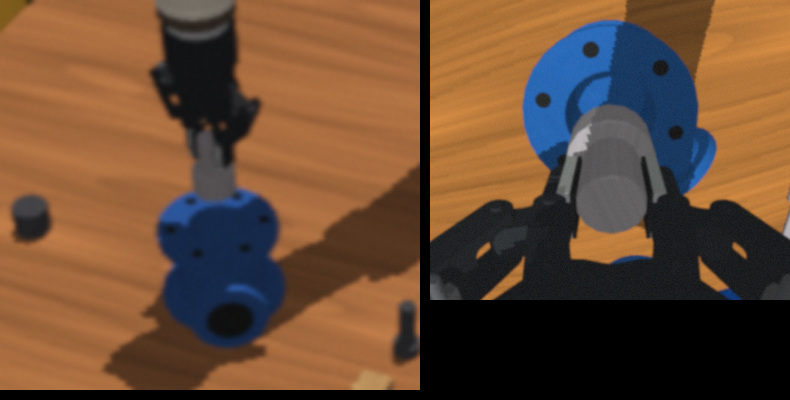

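The plug is upright over the mouth. Its foot's lower edge is at scene (221,156), as expected for an underside 5 cm above the mouth. The arm is settled, so I'm handing in.

```bash
python3 -c "
from bench import manip
print(manip.job_done())"
```

```text
the job is handed in; nothing more can be done
None
```

The job is handed in: the heavier plug (the one in the bay nearer the valve, about 5.3 N against 3.6 N) is held upright over the valve mouth, centred to within about 1–2 mm with its underside about 5 cm above it, and the lighter one stands in its bay.

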